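# Open a tight screw-cap jar in its holder

## Robot

A 6-joint arm with a two-finger parallel gripper is mounted at the origin on a cart in front of the work surface, level with it; the furniture and walls round the work are solid. World frame = base frame: x ahead of the robot, y to its left, z up, the work surface at z = 0. Lengths are in m, angles in rad, forces in N, time in s.
With the tool pointing down it reaches from about 0.375 to 0.975 m from the base axis. Payload 3.8 kg.
Tool frame: the origin (TCP) lies on the centre line of the jaws, within the pads' length; the fingertips stand 25 mm ahead of it and the grasp point (between the pads) lies 6 mm ahead of it; z points along the fingers, y is the line along which they close (so a half turn about z gives the same grasp; the last joint's range is limited). The gripper opens to 85 mm and grips with 20 to 120 N. Pads are 22 mm wide; open, the fingers measure 114 mm over their backs; the gripper's body (76 mm by 85 mm) begins 54 mm behind the grasp point. The pads swing forward as they close: fully open they stand 13 mm farther back than shut.
Start: joints at [1.076, 0.264, 1.604, -0, 1.274, -0.037], TCP at [0.298, 0.605, 0.256] pointing down, gripper open.
Joint ranges: [-2.63, 2.63], [-0.94, 2.18], [0.31, 2.57], [-1.31, 4.45], [0, 2.66], [-2.55, 2.55]. Speed limits (rad/s): [2.57, 2.57, 3.14, 3.14, 3.14, 3.14].

## Interface

Orientations are given as a rotation vector (axis times angle).
In Python, from workcell import bot gives the robot as it stands. The module is installed in compiled form; this text tells all that it offers.
- The arm moves only by the tool play_rows, never from a script. Its argument "commands" is a list that holds one entry, the list of rows, each a list of 7 numbers: the shift along the tool's x, y, z as a fraction of full scale, then the turn, a rotation vector about the tool's x, y, z as a fraction of full scale, then the closure, from -1 (fully open) to 1 (shut). A call has 1 to 8 rows; each row is the pose to reach, as a shift and turn from the pose commanded when the call began, along the tool's axes at that moment, turning the shorter way round; what a row does not reach only later rows make up. Full scale, the value 1, is 60 cm for a shift and 180 degrees for a turn. A row lasts 1/10 s, in which the tool goes at most 50 mm and 8.59 degrees, less where a joint would pass 70% of its speed; a pose out of reach is approached as far as the arm can. A call with a number of a shift or a turn outside -1 to 1 is refused whole. A call with a gripper value outside its range is refused whole. The fingers move at their own pace and stop on an object; "force" is the grip in N (left out, the last holds). Time passes only in rows, so rows that repeat a pose let the fingers close. It gives the time, the measured TCP pose, the force, the opening and the grip force at its end, in the units of the state.
- bot.read_state(): the state, without advancing time (a new reading comes with each control period).
- bot.read_camera(name): name is "side" or "top" or "wrist"; returns the picture (420x560x3 uint8, blue, green, red); there is no depth.
- bot.camera_params(name): a dict with "fov_y" (degrees; the focal length in pixels is half the picture's height over the tangent of half this angle, whatever the lens; pixels are square), "cx", "cy" (the principal point, pixels), "D" ([k1, k2, p1, p2, k3] as OpenCV has them; the pictures are not rectified), "rvec" (rotation vector, rad) and "tvec" (3), from world to camera coordinates, as OpenCV has them. Camera axes: x right, y down, z forward; pixel columns grow to the right and rows downward; lengths in m; the calibration is good to about 2 mm. A picture is of the moment at which its call begins: read the wrist's pose just before it. camera_params takes no time and is no camera call; for the wrist camera it gives the pose at the moment of the call.
- bot.finish_job(): hands the job in; it is judged then, once.
The state is a dict: "time": time; "q": joint angles; "joint_vel": joint speeds; "joint_torque": joint torques, N m; "tool_pos": TCP position; "tcp_rot": TCP orientation; "wrist_force": force on the tool from outside, world axes, zero at the start; "torque": the same for the moment, N m; "width": opening from 0.0 (shut) to 1.0 (fully open); "grip_force": force on a finger pad.
Only numpy, scipy, OpenCV 4.12 (cv2) and the standard library are available. Lean on these libraries where they do the work, as an engineer would, in place of code of your own. Each camera call takes 0.05 s, during which the arm holds its last target. There are 200 camera calls.

## Task

Open the empty square glass jar: stand it right down in the square pocket of the wooden holder so that it cannot turn, then unscrew its tight cap anticlockwise until the thread lets go. Lift the cap straight up off the neck and finish still holding it in the gripper, level, still and clear of the jar, one to three centimetres above the open mouth, with the jar still fully down in the pocket. Leave the other things on the worktop where they stand.

Things in the scene. Friction and masses are not known exactly. Their poses are not given: they have to be found in the camera images.
- cap_center (a point): centre of the jar's round ribbed metal cap, 56 mm across, 30 mm high, z up; starts screwed tight. Grip it from above across any diameter; the jar can be carried by it. Under its edge are 8 mm of free room to the jar's shoulder. Turned anticlockwise from above against the braced jar (stiff, 0.3 to 0.5 N m: grip it with 30 N or more; it rises 2 mm) it is free at 60 degrees; aim at 75; a stop lies at 90
- jar_center (a point): centre of the loose jar's square glass body, 64 x 64 mm, 72 mm high, x and y along its sides, z up, underside 36 mm below. On top a round neck, 37 mm across. With the cap tight, the cap's centre is 59 mm above this point and its x parallel to the jar's. Jar and cap weigh 0.4 kg. While the cap is engaged, pulling it up lifts the jar
- jar_mouth (a point): centre of the neck's rim, 66 mm above jar_center; axes like the jar's; under the cap at the start. On the rim lies a springy rubber seal, up to 8 mm high, that pushes the tight cap up with 8 N and the freed cap up by 4 mm. With its centre 25 mm or more above this point the cap is clear of neck and seal
- holder_pocket (a point): centre of the floor of the square pocket in the wooden holder, a block 115 x 115 mm, 40 mm high, screwed to the worktop; x and y along its sides. Pocket 69 x 69 mm, 30 mm deep, 4 mm chamfer at its mouth, floor 10 mm above the worktop. The jar fits at any quarter turn, with 4 degrees of play; fully down, jar_center is 36 mm above this point
- spice: small round spice jar with a white lid, 47 mm across, 98 mm high, origin under its foot; leave alone
- mug: small cream cup with a handle, 59 x 83 mm, 55 mm high, origin at its foot; leave alone
- salt: small glass salt shaker, 44 mm across, 90 mm high, origin under its foot; leave alone
- garlic: garlic bulb, 54 mm, origin at its underside; leave alone
There are look-alikes about, which are no part of the job. Of the things shaped like the part that bears cap_center, the aluminium one is meant.

How it is judged:
By the outcome, as a careful person would: the job done as asked, in the order asked, and still so for the second after the job is handed in, while the arm keeps its last pose, push and grip.
It also fails if it takes over 45 s, if anything falls off the work surface, if the arm or the gripper's body presses on something with over 40 N, if the wrist force passes 120 N, or if a joint passes its speed limit or range.

## Working session

There is one attempt and no reset: what is moved stays moved. The work goes in short steps, Python scripts to look and compute and a tool call to move; the robot and the scene stay as the last step left them, time stands still between calls to the robot, and variables do not carry over. Pictures are saved under pics/ and viewed, at most 10 in all, crops included, and the job is handed in when it is done.

Besides the shell and the picture viewer there is one more tool, called as name(argument=value, ...) on one line, values as JSON. play_rows: Moves the arm, as the interface text tells. Its arguments: {"type":"object","properties":{"commands":{"type":"array"},"force":{"type":"number"}},"required":["commands"]}

```bash
mkdir -p pics
python3 - <<'E'
from workcell import bot
import cv2,numpy as np
print(bot.read_state())
for n in ["top","side"]:
    im=bot.read_camera(n); cv2.imwrite(f"pics/{n}0.png",im); print(n,bot.camera_params(n))
E
```

```text
{'time': 0.0, 'q': array([ 1.07609940e+00,  2.64800076e-01,  1.60537564e+00,  3.93275364e-05,
        1.27371709e+00, -3.69039607e-02]), 'joint_vel': array([ 8.49294911e-04, -1.00868179e-03, -1.61310082e-03, -4.38825653e-04,
        8.66025177e-05, -1.03602417e-04]), 'joint_torque': array([ 1.30972039e-03, -5.15101254e+01, -3.67319298e+01, -1.52814564e-04,
        1.31420323e-02, -2.32736693e-05]), 'tool_pos': array([0.29799907, 0.6048991 , 0.25492947]), 'tcp_rot': array([-0.71270848, -3.05902193,  0.00346998]), 'wrist_force': array([ 0.07022277, -0.19188027, -0.18906158]), 'torque': array([ 0.01834029,  0.0555825 , -0.01319459]), 'grip_force': 0.0, 'width': 0.9979760425223427}
top {'fov_y': 54.18125861082687, 'cx': 279.9175552978868, 'cy': 212.75362764909943, 'D': array([-0.07839304,  0.        ,  0.        ,  0.        ,  0.        ]), 'rvec': array([ 1.98993705, -2.24493246,  0.2325658 ]), 'tvec': array([-0.06589714,  0.61733274,  0.90685006])}
side {'fov_y': 45.87002606918184, 'cx': 273.83513837054164, 'cy': 215.6512673602199, 'D': array([0.05423985, 0.        , 0.        , 0.        , 0.        ]), 'rvec': array([ 1.83103376, -1.60577727,  0.67528512]), 'tvec': array([-0.22128343,  0.46805874,  0.65681257])}
```

View pics/top0.png

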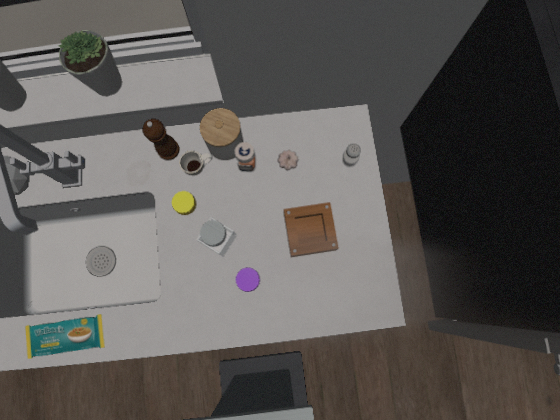

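View pics/side0.png

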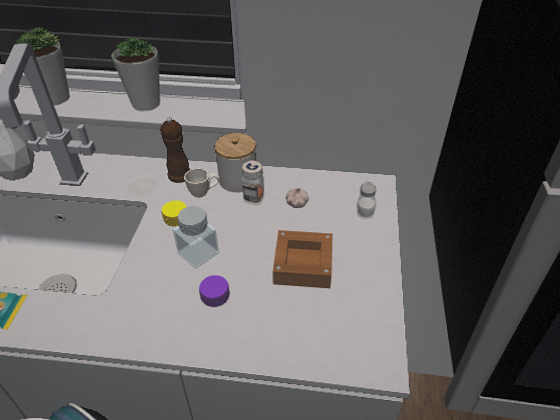

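Top view: capped jar at about (214,235), holder at (311,229), purple and yellow look-alike lids at (248,279) and (183,202). Side view: cap (193,221), jar (196,242), holder (304,258). Next I'll measure both with enlarged crops.

```bash
cat > h.py <<'E'
import cv2,numpy as np
from workcell import bot
def cam(n,p=None):
    p=p or bot.camera_params(n); f=210/np.tan(np.radians(p['fov_y']/2))
    K=np.array([[f,0,p['cx']],[0,f,p['cy']],[0,0,1]]); return K,np.array(p['D']),np.array(p['rvec']),np.array(p['tvec'])
def onplane(n,uv,z,p=None):
    K,D,r,t=cam(n,p); R=cv2.Rodrigues(r)[0]
    x=cv2.undistortPoints(np.array(uv,float).reshape(-1,1,2),K,D).reshape(-1,2)
    d=np.c_[x,np.ones(len(x))]@R; c=-R.T@t
    return c+d*((z-c[2])/d[:,2])[:,None]
def proj(n,X,p=None):
    K,D,r,t=cam(n,p); return cv2.projectPoints(np.array(X,float).reshape(-1,3),r,t,K,D)[0].reshape(-1,2)
E
python3 - <<'E'
from h import *
a=cv2.imread('pics/top0.png');b=cv2.imread('pics/side0.png')
ca=cv2.resize(a[195:265,180:350],None,fx=4.7,fy=4.2,interpolation=cv2.INTER_CUBIC)
cb=cv2.resize(b[200:300,160:340],(799,300),interpolation=cv2.INTER_CUBIC)
o=np.vstack([ca[:294,:799],cb]); o=np.clip(o*1.6,0,255).astype('uint8'); cv2.imwrite('pics/crop1.png',o)
for n,im,roi in [('top',a,(280,200,345,262)),('side',b,(268,225,340,292))]:
    x0,y0,x1,y1=roi; hsv=cv2.cvtColor(im[y0:y1,x0:x1],cv2.COLOR_BGR2HSV)
    m=((hsv[...,1]>90)).astype('uint8')*255
    m=cv2.morphologyEx(m,cv2.MORPH_CLOSE,np.ones((5,5)))
    c=max(cv2.findContours(m,0,2)[0],key=cv2.contourArea)
    print(n,cv2.approxPolyDP(cv2.convexHull(c),3,True).reshape(-1,2)+[x0,y0])
    if n=='top':
        rc=cv2.minAreaRect(c); bx=cv2.boxPoints(rc)+[x0,y0]; P=onplane(n,bx,0.04); print(P,P.mean(0))
print('cap top',onplane('top',[[213,232]],.11),onplane('side',[[193,215]],.11))
E
```

```text
top [[329 203]
 [336 243]
 [332 248]
 [291 254]
 [284 210]]
[[ 0.61740368 -0.1496644   0.04      ]
 [ 0.62227228 -0.26466298  0.04      ]
 [ 0.50921358 -0.26588285  0.04      ]
 [ 0.50504064 -0.15336928  0.04      ]] [ 0.56348254 -0.20839488  0.04      ]
side [[279 230]
 [331 234]
 [329 287]
 [274 283]]
cap top [[0.56975014 0.01515351 0.11      ]] [[0.56869377 0.01623182 0.11      ]]
```

View pics/crop1.png

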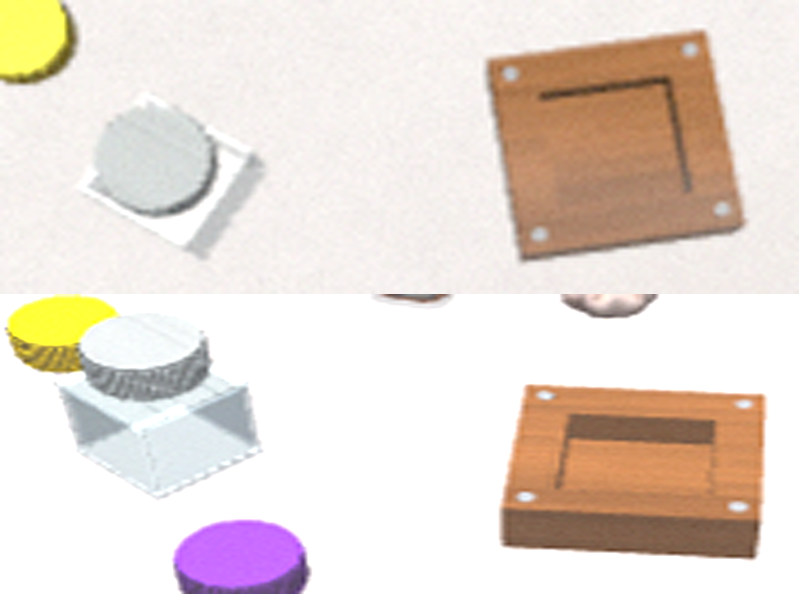

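The crop shows the grey cap with jar shoulder corners at crop (148,95), (80,187), (188,248), (252,155), and the holder's four screws at (510,73), (690,48), (722,208), (538,233).

Run:
```python
from h import *
from scipy.spatial.transform import Rotation as Ro
T=lambda a:np.array(a)/[4.7,4.2]+[180,195]
for name,pts,z in [('jar',[(148,95),(80,187),(188,248),(252,155)],.072),('screws',[(510,73),(690,48),(722,208),(538,233)],.04),('outer',[(488,60),(705,32),(743,225),(523,258)],.04)]:
    P=onplane('top',T(pts),z)[:,:2]; e=np.roll(P,-1,0)-P
    print(name,P.round(4).tolist(),P.mean(0).round(4),np.degrees(np.arctan2(e[:,1],e[:,0])).round(1)%90,np.linalg.norm(e,axis=1).round(4))
S=lambda a:np.array(a)/[799/180,3]+[160,200]
P=onplane('side',S([(545,102),(743,110),(738,212),(526,203)]),.04)[:,:2]; e=np.roll(P,-1,0)-P
print('side screws',P.mean(0),np.degrees(np.arctan2(e[:,1],e[:,0])).round(1)%90)
s=bot.read_state(); R=Ro.from_rotvec(s['tcp_rot']).as_matrix(); print(R.round(3))
p=bot.camera_params('wrist'); Rc=cv2.Rodrigues(p['rvec'])[0]; print('wrist cam',p['fov_y'],-Rc.T@p['tvec'],Rc.round(2))
```

```text
jar [[0.6108, 0.0211], [0.5633, 0.059], [0.5235, 0.0091], [0.571, -0.0271]] [0.5671 0.0155] [51.4 51.4 52.7 50.4] [0.0608 0.0639 0.0598 0.0625]
screws [[0.6081, -0.1609], [0.6117, -0.2552], [0.5175, -0.2581], [0.5147, -0.1635]] [ 0.563  -0.2094] [2.1 1.8 1.7 1.6] [0.0944 0.0942 0.0947 0.0935]
outer [[0.6171, -0.1506], [0.6201, -0.2643], [0.5066, -0.2673], [0.5015, -0.1542]] [ 0.5613 -0.2091] [1.5 1.5 2.6 1.8] [0.1138 0.1136 0.1133 0.1156]
side screws [ 0.56137651 -0.20779531] [2.3 2.  2.5 1.9]
[[-0.897  0.442 -0.001]
 [ 0.442  0.897 -0.002]
 [ 0.    -0.002 -1.   ]]
wrist cam 69.93292553711258 [0.22208416 0.642207   0.37261474] [[ 0.44  0.9  -0.  ]
 [ 0.85 -0.42  0.32]
 [ 0.29 -0.15 -0.95]]
```

```bash
cat >> h.py <<'E'
from scipy.spatial.transform import Rotation as Ro
def Rt(psi):
    a=np.radians(psi); return np.array([[np.cos(a),np.sin(a),0],[np.sin(a),-np.cos(a),0],[0,0,-1]])
def go(pos,psi):
    s=bot.read_state(); R=Ro.from_rotvec(s['tcp_rot']).as_matrix()
    print('shift',(R.T@(np.array(pos)-s['tool_pos'])/.6).round(4).tolist(),'turn',(Ro.from_matrix(R.T@Rt(psi)).as_rotvec()/np.pi).round(4).tolist())
def st():
    s=bot.read_state(); R=Ro.from_rotvec(s['tcp_rot']).as_matrix()
    print('t',s['time'],s['tool_pos'].round(4),'psi',np.degrees(np.arctan2(R[1,0],R[0,0])).round(2),'z',R[:,2].round(3),'F',s['wrist_force'].round(1),'M',s['torque'].round(2),'w',round(s['width'],3),'g',round(s['grip_force'],1),'q',s['q'].round(2))
E
python3 -c "
from h import *
go([.568,.0155,.25],90)"
```

```text
shift [-0.8378, -0.6824, 0.0098] turn [-0.0006, 0.0003, 0.3543]
```

play_rows(commands=[[[-0.838,-0.682,0.01,0,0,0.354,-1],[-0.838,-0.682,0.01,0,0,0.354,-1],[-0.838,-0.682,0.01,0,0,0.354,-1],[-0.838,-0.682,0.01,0,0,0.354,-1],[-0.838,-0.682,0.01,0,0,0.354,-1],[-0.838,-0.682,0.01,0,0,0.354,-1],[-0.838,-0.682,0.01,0,0,0.354,-1],[-0.838,-0.682,0.01,0,0,0.354,-1]]])

```text
time: 0.9
tool_pos: [0.4651, 0.2399, 0.2522]
tcp_rot: [-2.225, -2.218, 0.0]
wrist_force: [1.3, 0.4, 0.2]
width: 0.997
grip_force: 0.0
```

```bash
python3 -c "
from h import *
st();go([.568,.0155,.22],90)"
```

```text
t 0.9 [0.4651 0.2399 0.2522] psi 89.81 z [-0. -0. -1.] F [1.3 0.4 0.2] M [ 0.05 -0.01 -0.02] w 0.997 g 0.0 q [ 0.43 -0.02  1.93  0.    1.23  0.43]
shift [-0.3734, 0.1727, 0.0537] turn [-0.0001, 0.0, -0.0011]
```

play_rows(commands=[[[-0.373,0.173,0.054,0,0,0,-1],[-0.373,0.173,0.054,0,0,0,-1],[-0.373,0.173,0.054,0,0,0,-1],[-0.373,0.173,0.054,0,0,0,-1],[-0.373,0.173,0.054,0,0,0,-1],[-0.373,0.173,0.054,0,0,0,-1],[-0.373,0.173,0.054,0,0,0,-1]]])

```text
time: 1.6
tool_pos: [0.5687, 0.0171, 0.2193]
tcp_rot: [-2.222, -2.218, 0.002]
wrist_force: [-0.2, 1.0, -0.2]
width: 1.002
grip_force: 0.0
```

Run:
```python
from h import *
import json
st(); p=bot.camera_params('wrist'); im=bot.read_camera('wrist'); cv2.imwrite('pics/w1.png',im)
json.dump({k:np.array(v).tolist() for k,v in p.items()},open('w1.json','w'))
print(proj('wrist',[[.568,.0155,.11],[.568,.0155,.072]],p))
go([.568,.0155,.104],90)
```

```text
t 1.6 [0.5687 0.0171 0.2193] psi 89.88 z [-0.002  0.    -1.   ] F [-0.2  1.  -0.2] M [-0.06  0.04 -0.05] w 1.002 g 0.0 q [-0.01  0.09  1.87  0.    1.18 -0.01]
[[275.52061228 216.80382758]
 [275.53056849 202.35349425]]
shift [-0.0046, -0.0005, 0.1926] turn [-0.0005, -0.0002, -0.0001]
```

View pics/w1.png

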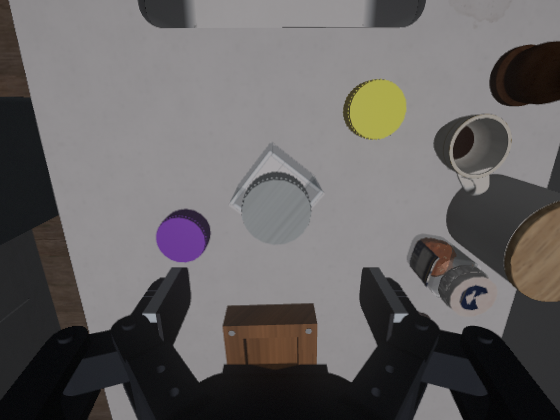

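The wrist view shows the cap disc at about (276,212), jar shoulder corners at (271,148), (231,203), (323,194), and a clear space for the fingers. I'll fit the disc precisely.

Run:
```python
from h import *
import json
p=json.load(open('w1.json')); im=cv2.imread('pics/w1.png'); g=cv2.cvtColor(im,cv2.COLOR_BGR2GRAY)
print('col276',g[165:255:2,276].tolist()); print('row215',g[215,232:322:2].tolist())
w=onplane('wrist',[[242,212],[311,212],[276,180],[276,244]],.11,p); print(w.round(4))
e=onplane('wrist',[[231,203],[323,194],[271,148]],.072,p)[:,:2]; print(e.round(4), np.degrees(np.arctan2(*(e-e[2])[:2,::-1].T)), np.linalg.norm(e-e[2],axis=1), (e[0]+e[1])/2)
c=im[140:260,215:345]; cv2.imwrite('pics/crop2.png',np.clip(cv2.resize(c,(650,600),interpolation=2)*1.5,0,255))
```

```text
col276 [164, 164, 164, 125, 65, 66, 109, 85, 130, 130, 128, 128, 131, 129, 129, 130, 132, 130, 129, 130, 129, 129, 130, 128, 128, 129, 129, 128, 128, 130, 130, 129, 125, 124, 126, 130, 132, 131, 128, 128, 143, 145, 144, 146, 145]
row215 [146, 145, 145, 145, 145, 132, 129, 129, 130, 131, 129, 130, 129, 129, 130, 130, 129, 130, 129, 129, 128, 128, 129, 128, 127, 129, 130, 129, 126, 124, 126, 130, 131, 127, 128, 129, 126, 127, 130, 120, 144, 143, 144, 144, 144]
[[ 0.5411  0.0196  0.11  ]
 [ 0.5965  0.0196  0.11  ]
 [ 0.5684  0.0459  0.11  ]
 [ 0.5684 -0.0087  0.11  ]]
[[0.5267 0.0149]
 [0.6116 0.0235]
 [0.5641 0.0654]] [-126.56928328  -41.40942918] [0.06282097 0.06330328 0.        ] [0.56912949 0.01921352][ WARN:0@0.270] global loadsave.cpp:1063 imwrite_ Unsupported depth image for selected encoder is fallbacked to CV_8U.
```

View pics/crop2.png

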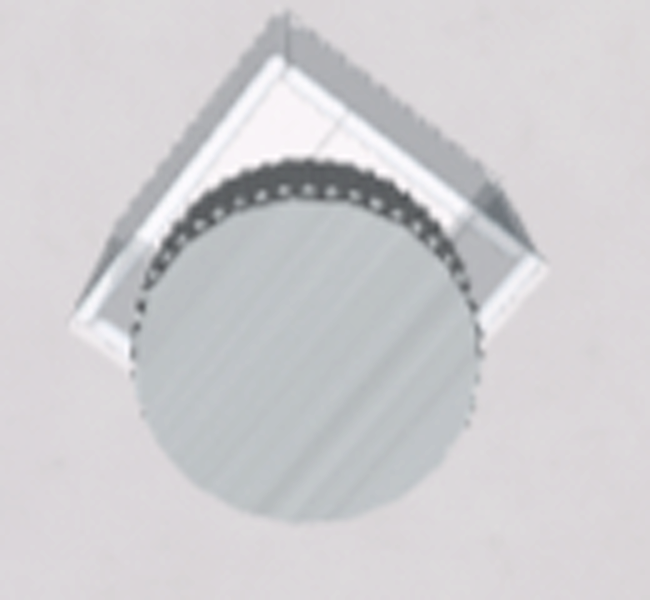

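Disc centre at pixel (276.5,212), which gives about (0.569, 0.018); jar yaw about 51.5°. Descending to grasp.

play_rows(commands=[[[0.001,0,0.08,0,0,0,-1],[0.001,0,0.14,0,0,0,-1],[0.001,0,0.18,0,0,0,-1],[0.001,0,0.192,0,0,0,-1],[0.001,0,0.192,0,0,0,1],[0.001,0,0.192,0,0,0,1],[0.001,0,0.192,0,0,0,1],[0.001,0,0.192,0,0,0,1]]], force=80)

```text
time: 2.45
tool_pos: [0.5702, 0.0193, 0.1073]
tcp_rot: [2.219, 2.221, 0.004]
wrist_force: [-2.1, 1.8, 6.2]
width: 0.626
grip_force: 83.3
```

```bash
python3 -c "
from h import *
st()"
```

```text
t 2.45 [0.5702 0.0193 0.1073] psi 90.05 z [ 0.003  0.001 -1.   ] F [-2.1  1.8  6.2] M [0.36 0.42 0.01] w 0.626 g 83.3 q [-0.01  0.2   1.97  0.    0.96 -0.01]
```

play_rows(commands=[[[0,0,-0.03,0,0,0,1],[0,0,-0.08,0,0,0,1],[0,0,-0.13,0,0,0,1],[0,0,-0.13,0,0,0,1]]])

```text
time: 2.85
tool_pos: [0.5725, 0.0186, 0.1878]
tcp_rot: [2.216, 2.217, 0.011]
wrist_force: [2.3, 0.2, -4.3]
width: 0.625
grip_force: 85.8
```

```bash
python3 -c "
from h import *
st();go([.562,-.2085,.185],40.4)"
```

```text
t 2.85 [0.5725 0.0186 0.1878] psi 90.04 z [ 0.01 -0.   -1.  ] F [ 2.3  0.2 -4.3] M [ 0.04 -0.15 -0.05] w 0.625 g 85.8 q [-0.01  0.12  1.91 -0.    1.11 -0.01]
shift [-0.3784, -0.0178, 0.0045] turn [0.003, -0.0013, 0.2758]
```

play_rows(commands=[[[-0.06,-0.003,0,0,0,0.046,1],[-0.13,-0.006,0,0,0,0.092,1],[-0.2,-0.01,0,0,0,0.138,1],[-0.27,-0.013,0,0,0,0.184,1],[-0.34,-0.016,0,0,0,0.23,1],[-0.378,-0.018,0,0,0,0.276,1],[-0.378,-0.018,0,0,0,0.276,1],[-0.378,-0.018,0,0,0,0.276,1]]])

```text
time: 3.65
tool_pos: [0.5572, -0.2082, 0.1807]
tcp_rot: [-2.947, -1.082, 0.003]
wrist_force: [0.1, 0.4, -5.0]
width: 0.625
grip_force: 85.7
```

Run:
```python
from h import *
import json
st(); p=bot.camera_params('wrist'); im=bot.read_camera('wrist'); cv2.imwrite('pics/w2.png',im)
b=bot.read_camera('side'); cv2.imwrite('pics/side1.png',b)
json.dump({k:np.array(v).tolist() for k,v in p.items()},open('w2.json','w'))
x=np.clip(b[150:310,210:400].astype(float)*1.5,0,255).astype('uint8'); y=np.clip(im.astype(float)*1.5,0,255).astype('uint8')
o=np.hstack([cv2.resize(y,(440,330)),cv2.resize(x,(356,330),interpolation=2)]); cv2.imwrite('pics/v2.png',o)
```

```text
t 3.65 [ 0.5572 -0.2082  0.1807] psi 40.33 z [-0.003  0.002 -1.   ] F [ 0.1  0.4 -5. ] M [0.09 0.03 0.  ] w 0.625 g 85.7 q [-0.4   0.17  1.86  0.    1.11  0.47]
```

View pics/v2.png

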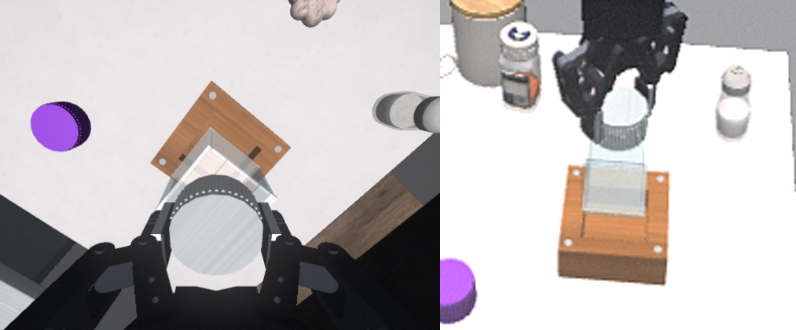

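The jar hangs well aligned over the holder (side crop), screws visible in the wrist view at full-scale (270,122), (210,205), (354,188). One enlarged crop for the jar/holder offset.

Run:
```python
from h import *
im=cv2.imread('pics/w2.png')[95:355,180:390]
cv2.imwrite('pics/c3.png',np.clip(cv2.resize(im.astype('uint8'),None,fx=2.3,fy=2.3,interpolation=2).astype(float)*1.5,0,255).astype('uint8'))
import json
p=json.load(open('w2.json'))
P=onplane('wrist',[[270,122],[210,205],[354,188]],.04,p)[:,:2];e=P-P[0]
print(P,np.degrees(np.arctan2(e[:,1],e[:,0])),(P[1]+P[2])/2)
```

```text
[[ 0.60682222 -0.15936331]
 [ 0.51595108 -0.16455114]
 [ 0.61192226 -0.25270137]] [   0.         -176.73253211  -86.87244042] [ 0.56393667 -0.20862626]
```

View pics/c3.png

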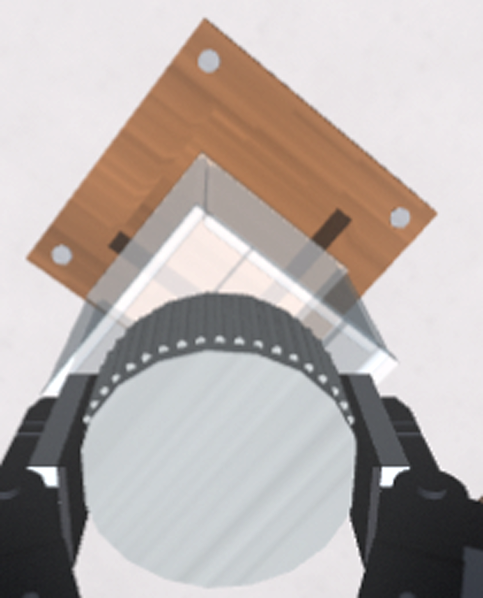

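Run:
```python
from h import *
import json
p=json.load(open('w2.json'))
f=lambda a:np.array(a)/2.3+[180,95]
P=onplane('wrist',f([(208,61),(62,255),(400,217)]),.04,p)[:,:2];e=P-P[0]
print('holder',(P[1]+P[2])/2,np.degrees(np.arctan2(e[1:,1],e[1:,0])))
print('cap',onplane('wrist',f([(218.5,468.5)]),.1834,p))
P=onplane('wrist',f([(205,207),(45,395),(395,360)]),.1454,p)[:,:2];e=P-P[0]
print('jar',(P[1]+P[2])/2,np.degrees(np.arctan2(e[1:,1],e[1:,0])),np.linalg.norm(e,axis=1))
st()
```

```text
holder [ 0.56223669 -0.20823012] [-177.83945578  -87.78238068]
cap [[ 0.55692841 -0.20769268  0.1834    ]]
jar [ 0.55622666 -0.20804909] [-179.41723098  -89.45472829] [0.         0.06348328 0.06066649]
t 3.75 [ 0.5577 -0.2071  0.1814] psi 40.45 z [-0.002  0.001 -1.   ] F [ 0.1 -0.3 -5. ] M [-0.01  0.    0.01] w 0.624 g 85.7 q [-0.4   0.17  1.86  0.    1.11  0.47]
```

```bash
python3 -c "
from h import *
s=bot.read_state();go(s['tool_pos']+[.0053,-.0005,-.033],42)"
```

```text
shift [0.0062, 0.0065, 0.055] turn [-0.0008, 0.0002, -0.0086]
```

play_rows(commands=[[[0.006,0.006,0,0,0,-0.008,1],[0.006,0.006,0.025,0,0,-0.008,1],[0.006,0.006,0.05,0,0,-0.008,1],[0.006,0.006,0.06,0,0,-0.008,1],[0.006,0.006,0.07,0,0,-0.008,1],[0.006,0.006,0.08,0,0,-0.008,1],[0.006,0.006,0.08,0,0,-0.008,1]]])

```text
time: 4.45
tool_pos: [0.5627, -0.2082, 0.1337]
tcp_rot: [-2.933, -1.12, 0.003]
wrist_force: [-0.8, 0.1, -4.7]
width: 0.626
grip_force: 85.7
```

```bash
python3 -c "
from h import *
st()"
```

```text
t 4.45 [ 0.5627 -0.2082  0.1337] psi 41.81 z [-0.002  0.001 -1.   ] F [-0.8  0.1 -4.7] M [-0.04 -0.01  0.  ] w 0.626 g 85.7 q [-0.4   0.23  1.89 -0.    1.03  0.45]
```

Free entry so far. Continue down to the floor in small steps.

play_rows(commands=[[[0,0,0.008,0,0,0,1],[0,0,0.016,0,0,0,1],[0,0,0.022,0,0,0,1],[0,0,0.026,0,0,0,1],[0,0,0.028,0,0,0,1]]])

```text
time: 4.95
tool_pos: [0.5633, -0.2084, 0.1178]
tcp_rot: [-2.934, -1.121, 0.001]
wrist_force: [0.3, 0.1, -5.0]
width: 0.626
grip_force: 85.8
```

```bash
python3 -c "
from h import *
st()"
```

```text
t 4.95 [ 0.5633 -0.2084  0.1178] psi 41.81 z [-0.  0. -1.] F [ 0.3  0.1 -5. ] M [ 0.07 -0.03  0.01] w 0.626 g 85.8 q [-0.4   0.25  1.9   0.    1.    0.45]
```

play_rows(commands=[[[0,0,0.003,0,0,0,1],[0,0,0.005,0,0,0,1],[0,0,0.007,0,0,0,1],[0,0,0.007,0,0,0,1]]])

```text
time: 5.35
tool_pos: [0.5645, -0.2086, 0.117]
tcp_rot: [2.934, 1.121, 0.003]
wrist_force: [-5.1, 3.1, 9.4]
width: 0.624
grip_force: 87.5
```

```bash
python3 -c "
from h import *
st()"
```

```text
t 5.35 [ 0.5645 -0.2086  0.117 ] psi 41.81 z [ 0.002 -0.001 -1.   ] F [-5.1  3.1  9.4] M [ 0.39  0.86 -0.02] w 0.624 g 87.5 q [-0.4   0.25  1.9   0.    1.    0.45]
```

Seated (z as expected, contact about 14 N). Now unscrew: first 40°.

play_rows(commands=[[[0,0,0,0,0,-0.028,1],[0,0,-0.0005,0,0,-0.056,1],[0,0,-0.001,0,0,-0.084,1],[0,0,-0.001,0,0,-0.112,1],[0,0,-0.001,0,0,-0.14,1],[0,0,-0.0015,0,0,-0.168,1],[0,0,-0.0015,0,0,-0.196,1],[0,0,-0.002,0,0,-0.222,1]]], force=90)

```text
time: 6.15
tool_pos: [0.5639, -0.2079, 0.1171]
tcp_rot: [-2.374, -2.058, -0.003]
wrist_force: [-2.9, 3.6, 4.8]
width: 0.623
grip_force: 93.2
```

```bash
python3 -c "
from h import *
st()"
```

```text
t 6.15 [ 0.5639 -0.2079  0.1171] psi 81.85 z [ 0.001  0.001 -1.   ] F [-2.9  3.6  4.8] M [ 0.64  0.51 -0.67] w 0.623 g 93.2 q [-0.4   0.25  1.9   0.    1.   -0.25]
```

play_rows(commands=[[[0,0,-0.0005,0,0,-0.028,1],[0,0,-0.0005,0,0,-0.056,1],[0,0,-0.001,0,0,-0.084,1],[0,0,-0.001,0,0,-0.112,1],[0,0,-0.001,0,0,-0.14,1],[0,0,-0.0015,0,0,-0.168,1],[0,0,-0.0015,0,0,-0.196,1],[0,0,-0.0015,0,0,-0.214,1]]])

```text
time: 6.95
tool_pos: [0.5633, -0.2076, 0.1172]
tcp_rot: [-1.562, -2.724, -0.002]
wrist_force: [-4.3, 3.8, 2.7]
width: 0.624
grip_force: 93.7
```

Run:
```python
from h import *
st()
p=bot.camera_params('wrist'); im=bot.read_camera('wrist')
b=bot.read_camera('side'); cv2.imwrite('pics/side2.png',b)
B=lambda x:np.clip(x.astype(float)*1.5,0,255).astype('uint8')
o=np.hstack([cv2.resize(B(im),(440,330)),cv2.resize(B(b[170:310,230:380]),(356,330),interpolation=2)]); cv2.imwrite('pics/v4.png',o)
```

```text
t 6.95 [ 0.5633 -0.2076  0.1172] psi 120.34 z [-0.     0.002 -1.   ] F [-4.3  3.8  2.7] M [ 0.67  0.67 -0.67] w 0.624 g 93.7 q [-0.4   0.25  1.9   0.    1.   -0.93]
```

View pics/v4.png

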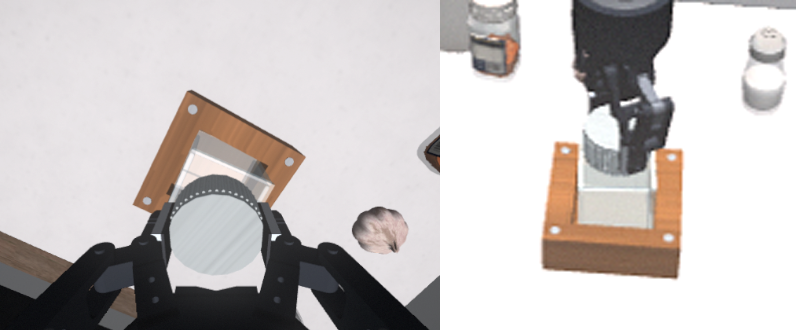

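The cap turned with the gripper (stripe pattern fixed relative to fingers) while the jar stayed square in the holder. Gentle lift test of a few mm.

play_rows(commands=[[[0,0,-0.003,0,0,0,1],[0,0,-0.006,0,0,0,1],[0,0,-0.01,0,0,0,1],[0,0,-0.01,0,0,0,1]]])

```text
time: 7.45
tool_pos: [0.5642, -0.2088, 0.123]
tcp_rot: [1.563, 2.723, -0.0]
wrist_force: [-2.0, 2.2, 0.8]
width: 0.623
grip_force: 94.3
```

```bash
python3 -c "
from h import *
st()"
```

```text
t 7.45 [ 0.5642 -0.2088  0.123 ] psi 120.31 z [ 0.002 -0.001 -1.   ] F [-2.   2.2  0.8] M [0.3  0.29 0.04] w 0.623 g 94.3 q [-0.4   0.24  1.89 -0.    1.01 -0.92]
```

Torque is gone and the jar's weight is not on the wrist: the thread has let go. Lift the cap straight up 29 mm.

play_rows(commands=[[[0,0,-0.01,0,0,0,1],[0,0,-0.02,0,0,0,1],[0,0,-0.03,0,0,0,1],[0,0,-0.04,0,0,0,1],[0,0,-0.048,0,0,0,1],[0,0,-0.048,0,0,0,1],[0,0,-0.048,0,0,0,1],[0,0,-0.048,0,0,0,1]]])

```text
time: 8.25
tool_pos: [0.5632, -0.2083, 0.1505]
tcp_rot: [-1.564, -2.724, 0.0]
wrist_force: [-0.3, 0.1, -0.6]
width: 0.622
grip_force: 94.2
```

Run:
```python
from h import *
st()
b=bot.read_camera('side'); cv2.imwrite('pics/side3.png',b)
st()
c=np.array([.5625,-.208])
print(proj('side',[[*c,.082],[*c,.112],[*c,.126],[*c,.156]]))
c0,r0=250,160
o=cv2.resize(np.clip(b[r0:r0+130,c0:c0+110].astype(float)*1.5,0,255).astype('uint8'),None,fx=4.5,fy=4.5,interpolation=2); cv2.imwrite('pics/v5.png',o)
```

```text
t 8.25 [ 0.5632 -0.2083  0.1505] psi 120.29 z [-0.001  0.    -1.   ] F [-0.3  0.1 -0.6] M [-0.02  0.01 -0.03] w 0.622 g 94.2 q [-0.4   0.21  1.87 -0.    1.06 -0.92]
t 8.3 [ 0.5632 -0.2083  0.1504] psi 120.29 z [-0.001  0.    -1.   ] F [-0.4  0.1 -0.3] M [-0.04  0.02  0.  ] w 0.626 g 94.2 q [-0.4   0.21  1.87 -0.    1.06 -0.92]
[[304.39933686 236.8926441 ]
 [304.82928243 226.09494199]
 [305.03685317 220.89644102]
 [305.49742053 209.39507575]]
```

View pics/v5.png

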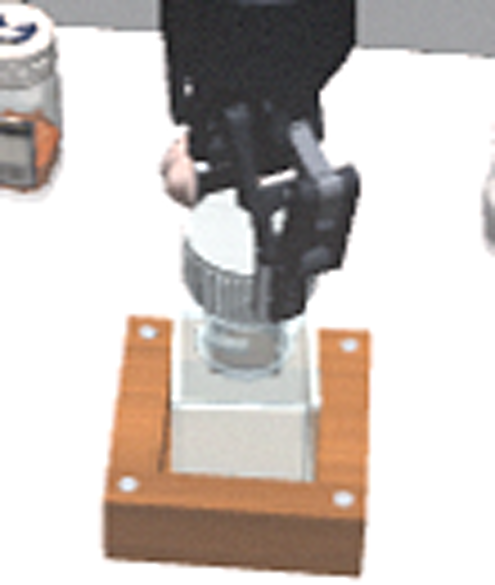

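The picture shows the cap in the gripper above the open neck, jar still in the pocket. I check heights: cap's front lower edge at pixel (302,231), jar shoulder front edge at (304,250).

Run:
```python
from h import *
a=np.linspace(0,2*np.pi,200)
for z in (.120,.123,.126,.129):
    q=proj('side',np.c_[.563+.028*np.cos(a),-.208+.028*np.sin(a),0*a+z]); print(z,'cap low row',q[:,1].max().round(1), 'crop',((q[:,1].max()-160)*4.5).round())
t=np.radians(2+np.array([0,90,180,270])+45)
for z in (.077,.082,.087):
    q=proj('side',np.c_[.5625+.0453*np.cos(t),-.208+.0453*np.sin(t),0*t+z]); print(z,((q-[250,160])*4.5).round().tolist())
```

```text
0.12 cap low row 233.3 crop 330.0
0.123 cap low row 232.2 crop 325.0
0.126 cap low row 231.1 crop 320.0
0.129 cap low row 230.0 crop 315.0
0.077 [[178.0, 299.0], [166.0, 402.0], [315.0, 412.0], [320.0, 307.0]]
0.082 [[178.0, 291.0], [166.0, 395.0], [315.0, 404.0], [320.0, 299.0]]
0.087 [[178.0, 283.0], [166.0, 387.0], [316.0, 396.0], [321.0, 291.0]]
```

play_rows(commands=[[[0,0,-0.002,0,0,0,1],[0,0,-0.0025,0,0,0,1],[0,0,-0.0025,0,0,0,1],[0,0,-0.0025,0,0,0,1],[0,0,-0.0025,0,0,0,1]]])

```text
time: 8.8
tool_pos: [0.5635, -0.2084, 0.1523]
tcp_rot: [-1.564, -2.725, 0.0]
wrist_force: [-0.3, -0.9, -0.0]
width: 0.623
grip_force: 94.2
```

```bash
python3 -c "
from h import *
st(); print(bot.finish_job())"
```

```text
t 8.8 [ 0.5635 -0.2084  0.1523] psi 120.29 z [-0.  0. -1.] F [-0.3 -0.9 -0. ] M [-0.01 -0.04 -0.06] w 0.623 g 94.2 q [-0.4   0.21  1.87 -0.    1.06 -0.92]
the job is handed in; nothing more can be done
None
```

The job is handed in at 8.8 s: the jar is down in the pocket, and the cap is unscrewed and held level and still, its underside about 15 mm above the open mouth; the hand-in returned no verdict.

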